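# Mist and deburr the cut sleeve

### The job

Wet the leaning aluminium sleeve for deburring: press the yellow spray cap beside it right down and let it spring back up. Then take the orange deburring tool from its stand, hold it in line with the sleeve, set the sprung blade lightly on the bore edge at the red mark and run it once right round clockwise (looking into the mouth) back to the mark, lifting it off only there and never pressing hard. Stand the tool upright in its stand again, collar down on the top, and leave the other things on the bench alone.

Things in the scene. Friction and masses are not known exactly. Their poses are not given: they have to be found in the camera images.
- fixture: steel base plate 170 x 100 mm (x from -70 to +100 mm, y +-50 mm) with a blue angled clamp, fixed to the bench. Origin: on the bench, z up; at yaw 0 the sleeve leans towards -x. Nothing in the clamp stands above the sleeve's rim.
- sleeve: the cut aluminium sleeve held rigidly in the clamp: a round tube 56 mm outside, 40 mm bore, 8 mm wall, 110 mm long, leaning 35 degrees from vertical towards the fixture's -x. Origin: centre of its open upper mouth, in the plane of the flat rim, at (-30, 0, 135) mm in the fixture. Its z runs out of the mouth along the bore, its y is the fixture's y, its +x points to the highest point of the rim, where the red mark is.
- edge0 (a point): point on the flat rim at the bore edge (21 mm from the bore axis), at the red mark: the sleeve's +x side, the highest point of the rim. The mark is 10 mm wide, across the rim and 24 mm down the outside.
- edge1 (a point): point on the rim at the bore edge (21 mm from the axis), 45 degrees clockwise from the red mark, seen looking into the mouth
- edge2 (a point): point on the rim at the bore edge (21 mm from the axis), 90 degrees clockwise from the red mark, seen looking into the mouth
- edge3 (a point): point on the rim at the bore edge (21 mm from the axis), 135 degrees clockwise from the red mark, seen looking into the mouth
- edge4 (a point): point on the rim at the bore edge (21 mm from the axis), 180 degrees clockwise from the red mark, seen looking into the mouth
- edge5 (a point): point on the rim at the bore edge (21 mm from the axis), 225 degrees clockwise from the red mark, seen looking into the mouth
- edge6 (a point): point on the rim at the bore edge (21 mm from the axis), 270 degrees clockwise from the red mark, seen looking into the mouth
- edge7 (a point): point on the rim at the bore edge (21 mm from the axis), 315 degrees clockwise from the red mark, seen looking into the mouth
- canister: blue and white spray canister, 54 mm across on an 80 mm foot, fixed to the bench beside the sleeve. Origin: centre of its foot on the bench, z up. Topped by the cap.
- spray_cap (a joint): travel of the yellow cap, m: 0 up, 0.008 right down. It moves straight down against a spring: about 2 N to start, 8 N fully down.
- cap_top (a point): centre of the top face of the yellow cap (a round button 32 mm across, 20 mm tall, with a thin white nozzle at its side), 158 mm above the bench when up
- tool: the deburring tool: round orange handle 24 mm across from 6 to 80 mm above the origin; below it a steel collar 40 mm across, 6 mm thick; below that a dark nose 14 mm across and 40 mm long, and then the blade. Origin: centre of the collar's underside; z along the handle, away from the blade. Round all about its z. About 140 g. It starts upright in the stand, collar on the stand's top.
- blade: the sprung blade at the end of the tool: a round steel point 8 mm across at the end of a 6 mm pin. It slides along the tool's axis up to 10 mm into the nose against a spring (1.4 N at the start, 3.4 N when right in; no side play); beyond that it is rigid. Origin: its very tip.
- blade_tip (a point): the very tip of the blade on the tool's axis, 62 mm below the tool's origin when not pressed
- stand: white tool stand 90 x 90 mm at its foot, 85 mm tall, fixed; open in front and behind. Origin: centre of its foot on the bench, z up.
- stand_hole (a point): centre of the round hole, 25 mm across, in the stand's flat top (70 x 70 mm, 12 mm thick), 85 mm above the bench. Under it the stand is free down to 10 mm above the bench.
- rack: green tube rack, a block 60 x 120 x 35 mm (tube lids to 45 mm). Loose, not to be disturbed. Origin: centre of its underside.
- amber: amber glass bottle with blue cap, 72 mm across, 170 mm tall. Loose, not to be disturbed. Origin: centre of its underside.
- tipbox: blue box with clear lid, 85 x 120 x 77 mm. Loose, not to be disturbed. Origin: centre of its underside.
- vial: small glass vial with white lid, 24 mm across, 50 mm tall. Loose, not to be disturbed. Origin: centre of its underside.
- marker: blue marker pen lying flat, 118 mm long, 14 mm thick, along its x. Loose, not to be disturbed. Origin: centre of its underside.
- offcut: aluminium offcut ring, 56 mm across, 30 mm tall. Loose, not to be disturbed. Origin: centre of its underside.
Not all that is in view belongs to the job. Leave any pink look-alike of the fixture alone.

How it is judged:
By the outcome, as a careful person would: the job done as asked, in the order asked, and still so for the second after the job is handed in, with the robot touching nothing.
It also fails if it takes over 69 s, if anything falls off the work surface, if the arm or the gripper's body presses on something with over 40 N, if the wrist force passes 120 N, or if a joint passes its speed limit or range.

### The arm

A 6-joint arm with a two-finger parallel gripper is mounted at the origin on the work surface. World frame = base frame: x ahead of the robot, y to its left, z up, the work surface at z = 0. Lengths are in m, angles in degrees, forces in N, time in s.
With the tool pointing down it reaches from about 0.325 to 0.775 m from the base axis. Payload 5.5 kg.
Tool frame: the origin (TCP) lies at the centre of the arm's flange, where the gripper is bolted on; the fingertips stand 182 mm ahead of it and the grasp point (between the pads) lies 163 mm ahead of it; z points along the fingers, y is the direction in which the jaws open and shut (so a half turn about z gives the same grasp; the last joint's range is limited). The gripper opens to 88 mm and grips with 3 to 60 N. Pads are 20 mm wide; open, the fingers measure 115 mm over their backs; the gripper's body (75 mm by 178 mm) begins 61 mm behind the grasp point.
Start: joints at [-70.17, 5.22, 70.514, -0, 104.267, -3.249], TCP at [0.235, -0.552, 0.405] pointing down, gripper open.
Joint ranges: [-164.24, 164.24], [-49.07, 125.15], [9.68, 141.18], [-86.29, 266.29], [3.28, 154.24], [-151.56, 151.56]. Speed limits (degrees/s): [147.25, 147.25, 172.46, 180, 180, 180].

### API

Orientations are given as [roll, pitch, yaw] about the fixed x, y, z axes, in that order (R = Rz(yaw) Ry(pitch) Rx(roll)).
In Python, from station import r gives the robot as it stands. The module is installed in compiled form; this text tells all that it offers. Calls block until the motion is done:
- r.reach(position, orientation): joint-space move of the TCP to a pose.
- r.servo_line(position, rotation=None, speed=0.15): straight line of the TCP; rotation=None keeps the orientation; speed is the mean speed in m/s.
- r.move_joints(angles): joint-space move.
- r.let_go() and r.grab(squeeze=None): open the fingers fully, or close them until they stop; squeeze is the grip in N (None keeps the last).
- r.wait(seconds).
- r.inverse_kinematics(position, orientation): joint angles nearest the present ones, or None.
- r.sense(): the state.
- r.snapshot(name): name is "scene" or "side" or "wrist"; returns a dict with "frame" (480x640x3 uint8, red, green, blue), "fx", "fy", "cx", "cy" (pixels), "dist_coeffs" ([k1, k2, p1, p2, k3] as OpenCV has them; the pictures are not rectified), "R" (3x3) and "t" (3): a world point X has camera coordinates R X + t. Camera axes: x right, y down, z forward; pixel columns grow to the right and rows downward; lengths in m; the calibration is good to about 2 mm. A picture is of the moment at which its call begins. There is no depth.
A pose or a line that the arm cannot do raises r.IKError and nothing moves.
- r.hand_in(): hands the job in, once; it reports no verdict.
The state is a dict: "clock": time; "joints": joint angles; "joint_vel": joint speeds; "joint_torque": joint torques, N m; "tcp_pos": TCP position; "orientation": TCP orientation; "contact_force": force on the tool from outside, world axes, zero at the start; "torque": the same for the moment, N m; "opening": finger opening in m.
Only numpy, scipy, OpenCV 4.12 (cv2) and the standard library are available. Lean on these libraries where they do the work, as an engineer would, in place of code of your own. Each camera call takes 0.05 s, during which the arm holds its last target. There are 200 camera calls.

## Working session

There is one attempt and no reset: what is moved stays moved. The work goes in short steps, each a Python script; the robot and the scene stay as the last script left them, time stands still between calls to the robot, and variables do not carry over. Pictures are saved under pics/ and viewed, about 8 in all and at most 12, crops included, and the job is handed in when it is done.

```bash
mkdir -p pics; ls; cat > h.py <<'E'
import numpy as np, cv2
from scipy.spatial.transform import Rotation as Ro
from station import r
def save(im,n): cv2.imwrite('pics/'+n,cv2.cvtColor(im,cv2.COLOR_RGB2BGR))
def K(s): return np.array([[s['fx'],0,s['cx']],[0,s['fy'],s['cy']],[0,0,1]]),np.array(s['dist_coeffs'])
def ray(s,uv):
    k,d=K(s);R=np.array(s['R']);t=np.array(s['t'])
    x=cv2.undistortPoints(np.array([[uv]],float),k,d)[0,0]
    v=R.T@np.array([x[0],x[1],1]);return -R.T@t,v/np.linalg.norm(v)
def onz(s,uv,z):
    c,v=ray(s,uv);return c+v*(z-c[2])/v[2]
def tri(rays):
    A=0;b=0
    for c,v in rays:
        P=np.eye(3)-np.outer(v,v);A=A+P;b=b+P@c
    return np.linalg.solve(A,b)
def proj(s,X):
    k,d=K(s);R=np.array(s['R']);t=np.array(s['t'])
    return cv2.projectPoints(np.atleast_2d(np.array(X,float)),cv2.Rodrigues(R)[0],t,k,d)[0][:,0]
E
python3 - <<'E'
from h import *
import pickle
S={n:r.snapshot(n) for n in('scene','side','wrist')}
pickle.dump(S,open('s0.pkl','wb'))
for n in('scene','side'):
    save(S[n]['frame'],n+'0.png'); s=S[n]; print(n,-np.array(s['R']).T@s['t'],s['fx'],np.array(s['R'])[2])
print(r.sense())
E
```

```text
pics
scene [ 0.89457628 -0.35117987  0.9728662 ] 502.25808940046784 [-0.32507442  0.44569136 -0.83407783]
side [ 0.47350147 -0.62208983  0.9392279 ] 508.2795222488419 [ 0.09507339  0.64183778 -0.76092399]
{'clock': 0.15, 'joints': array([-7.01690499e+01,  5.25407629e+00,  7.05663791e+01, -1.49877200e-03,
        1.04267317e+02, -3.24828276e+00]), 'joint_vel': array([ 0.05435297, -0.17245274, -0.14589557, -0.03454666, -0.03989282,
        0.00125508]), 'joint_torque': array([ 1.56071059e-03, -4.47045565e+01, -4.06907451e+01,  6.99219620e-02,
        2.74642470e-02, -1.23732866e-04]), 'tcp_pos': array([ 0.23521678, -0.55202436,  0.40375382]), 'orientation': array([-1.79912287e+02, -3.52262895e-03,  2.30788619e+01]), 'contact_force': array([-0.08051582, -0.86501813, -0.38032061]), 'torque': array([0.12783714, 0.00708676, 0.03552436]), 'opening': 0.08786266585178686}
```

View pics/scene0.png

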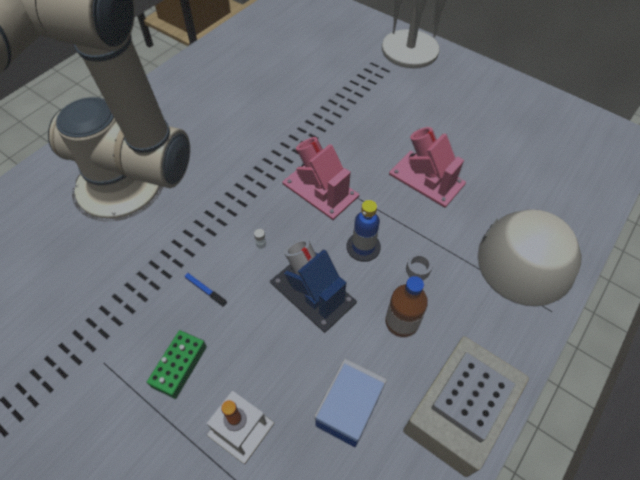

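View pics/side0.png

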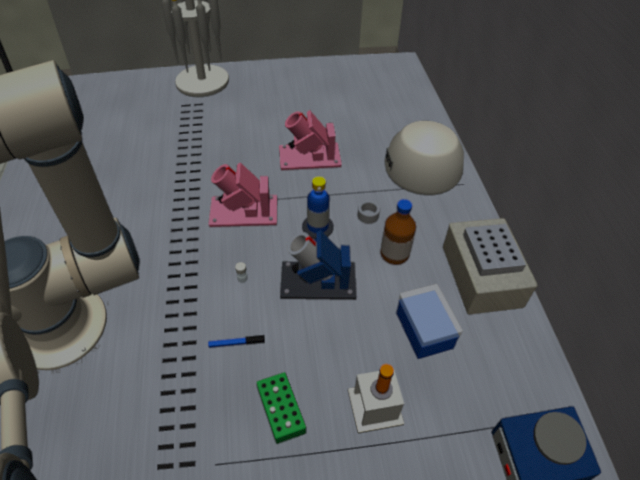

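The scene view shows these candidates:
- **Fixture:** the blue clamp with the grey sleeve and red mark at scene (300,255) / side (305,250). The two pink look-alikes are at scene (320,180) and (428,165), so I leave those alone.
- **Spray cap:** yellow at scene (369,207) / side (319,183). It could be confused with the blue-capped amber bottle at scene (405,305).
- **Tool:** orange at scene (231,412) / side (385,378).

I choose the blue fixture, the yellow cap and the orange tool. Next is a close crop to check.

```bash
python3 - <<'E'
from h import *
import pickle
S=pickle.load(open('s0.pkl','rb'))
def crop(n,x,y,w=100,h=75,f=4): return cv2.resize(S[n]['frame'][y:y+h,x:x+w],None,fx=f,fy=f,interpolation=cv2.INTER_CUBIC)
im=np.vstack([np.hstack([crop('scene',265,230,100,100,4),crop('side',270,220,100,100,4)]),
 np.hstack([crop('scene',200,385,100,50,4)[:200],crop('side',340,360,100,50,4)[:200]])])
save(im,'crop.png')
for n in S:
    hsv=cv2.cvtColor(S[n]['frame'],cv2.COLOR_RGB2HSV)
    for c,lo,hi in [('yel',(24,150,120),(34,255,255)),('org',(6,180,120),(17,255,255)),('red',(0,170,110),(4,255,255)),('red2',(176,150,90),(180,255,255))]:
        m=cv2.inRange(hsv,lo,hi)
        N,l,st,ce=cv2.connectedComponentsWithStats(m)
        print(n,c,[(st[i].tolist(),ce[i].round(1).tolist()) for i in range(1,N) if st[i][4]>8])
E
```

```text
scene yel [([363, 201, 13, 11, 121], [368.9, 206.1])]
scene org []
scene red []
scene red2 [([429, 132, 5, 9, 16], [431.3, 135.4]), ([312, 142, 7, 10, 28], [315.4, 146.6])]
side yel [([312, 177, 13, 9, 93], [318.4, 181.0])]
side org [([386, 365, 7, 11, 14], [390.3, 368.9])]
side red [([306, 237, 4, 3, 9], [307.6, 238.1]), ([507, 465, 3, 9, 13], [508.1, 468.8])]
side red2 [([298, 113, 9, 8, 16], [301.9, 115.6]), ([226, 167, 9, 8, 20], [229.7, 169.6])]
wrist yel []
wrist org []
wrist red []
wrist red2 []
```

View pics/crop.png

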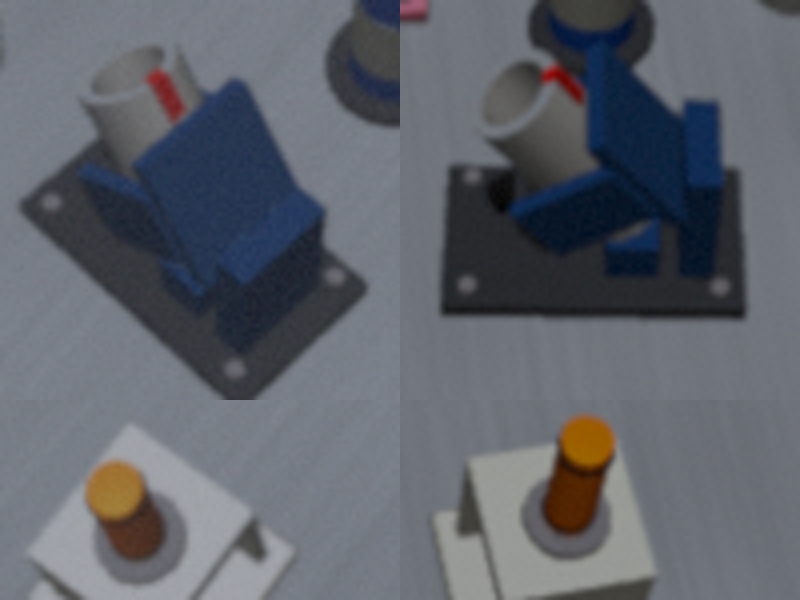

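The crop confirms the blue-clamp sleeve with its red mark, at scene about (307,254) and side (308,238). The handle top is at scene (229,407.5) and side (386.5,370.5).

```bash
python3 - <<'E'
from h import *
import pickle
S=pickle.load(open('s0.pkl','rb'));a,b=S['scene'],S['side']
np.set_printoptions(precision=4,suppress=True)
def both(n,p,q,z):
    print(n,tri([ray(a,p),ray(b,q)]),onz(a,p,z),onz(b,q,z))
both('tooltop',(229,407.5),(386.5,370.5),.165)
both('cap',(369.3,205),(318.4,180.5),.158)
both('mouth',(297.5,248),(299.3,245),.135)
for uv in [(281.9,262),(355,262.5),(356.3,298.8),(280.8,298.8)]: print('side corner',onz(b,uv,.008))
for uv in [(270.5,281.5),(356.5,302)]: print('scene corner',onz(a,uv,.008))
w=S['wrist'];R=Ro.from_euler('xyz',r.sense()['orientation'],degrees=True).as_matrix()
Rc=np.array(w['R']);c=-Rc.T@w['t'];print('wrist cam in tcp',R.T@(c-r.sense()['tcp_pos']),'\n',R.T@Rc.T, w['fx'])
E
```

```text
tooltop [ 0.6505 -0.26    0.1611] [ 0.6517 -0.2606  0.165 ] [ 0.6495 -0.2617  0.165 ]
cap [0.5996 0.2166 0.1584] [0.5994 0.2171 0.158 ] [0.5997 0.2168 0.158 ]
mouth [0.5376 0.057  0.1316] [0.5378 0.057  0.135 ] [0.5381 0.0522 0.135 ]
side corner [0.5024 0.112  0.008 ]
side corner [0.6713 0.0901 0.008 ]
side corner [ 0.656  -0.0106  0.008 ]
side corner [0.4909 0.0097 0.008 ]
scene corner [0.4911 0.0146 0.008 ]
scene corner [0.6696 0.0876 0.008 ]
wrist cam in tcp [0.0772 0.0014 0.0202] 
 [[ 0.0001 -0.959  -0.2833]
 [ 1.     -0.      0.0003]
 [-0.0003 -0.2833  0.959 ]] 388.30779773679916
```

```bash
cat >> h.py <<'E'
np.set_printoptions(precision=4,suppress=True)
def rotm(e): return Ro.from_euler('xyz',e,degrees=True).as_matrix()
def eul(R): return Ro.from_matrix(R).as_euler('xyz',degrees=True)
def frame(zd,xd):
    z=zd/np.linalg.norm(zd);x=xd-z*(xd@z);x/=np.linalg.norm(x);return np.stack([x,np.cross(z,x),z],1)
def sleeve(yaw): # columns x,y,z of the sleeve frame in the world
    return rotm([0,-35,yaw])
E
python3 - <<'E'
from h import *
import pickle
F=sleeve(-7.2);M=np.array([.536,.056,.135]);T=np.array([.6505,-.261,.165]);C=np.array([.5995,.217,.158])
print(r.inverse_kinematics(T+[0,0,.281],[180,0,68]))
print(r.inverse_kinematics(C+[0,0,.281],[180,0,110]))
for a in range(0,360,45):
    x=F[:,0]*np.cos(np.radians(a))+F[:,1]*np.sin(np.radians(a))
    e=eul(frame(-F[:,2],x)); print(a,e,r.inverse_kinematics(M+F[:,2]*.27,e),r.inverse_kinematics(M+F[:,2]*.281,e) is not None)
E
```

```text
[-24.6426  22.8288  45.8572  -0.     111.314   -2.6426]
[ 16.8417  11.7903  59.8034  -0.     108.4063  -3.1583]
0 [180.  -35.   -7.2] [ 10.4329 -45.0953 117.8509 -10.4247  73.7863 107.5347] True
45 [153.659  -23.9275  43.4773] [ 10.4329 -45.0953 117.8509 -10.4247  73.7863  62.5347] True
90 [145.    0.   82.8] [ 10.4329 -45.0953 117.8509 -10.4247  73.7863  17.5347] True
135 [153.659   23.9275 122.1227] [ 10.4329 -45.0953 117.8509 -10.4247  73.7863 -27.4653] True
180 [180.   35.  172.8] [ 10.4329 -45.0953 117.8509 -10.4247  73.7863 -72.4653] True
225 [-153.659    23.9275 -136.5227] [  10.4329  -45.0953  117.8509  -10.4247   73.7863 -117.4653] True
270 [-145.     0.   -97.2] None False
315 [-153.659   -23.9275  -57.8773] None False
```

```bash
python3 - <<'E'
from h import *
import pickle
F=sleeve(-7.2);M=np.array([.536,.056,.135]);T=np.array([.6505,-.261,.165]);C=np.array([.5995,.217,.158])
W={}
r.grab(10)
r.reach(T+[0,0,.281],[180,0,68]);r.wait(.3);W['tool']=r.snapshot('wrist');print(r.sense()['clock'])
r.reach(M+F[:,2]*.275,eul(frame(-F[:,2],F[:,1])));r.wait(.3);W['mouth']=r.snapshot('wrist');print(r.sense()['clock'])
r.reach(C+[0,0,.281],[180,0,110]);r.wait(.3);W['cap']=r.snapshot('wrist');print(r.sense())
pickle.dump(W,open('w.pkl','wb'))
im=np.hstack([W[n]['frame'] for n in W]);save(cv2.resize(np.vstack([np.hstack([W['tool']['frame'],W['mouth']['frame']]),np.hstack([W['cap']['frame'],W['cap']['frame']*0])]),(800,600),interpolation=cv2.INTER_AREA),'wrist1.png')
E
```

```text
3.6917
5.4417
{'clock': 6.9167, 'joints': array([ 16.8283,  11.6647,  59.8516,  -0.0022, 108.4   ,  -3.1545]), 'joint_vel': array([ 0.0536,  0.6447, -0.3403,  0.0251, -0.013 , -0.0118]), 'joint_torque': array([ -0.0095, -49.2041, -40.3158,   0.0661,   0.0115,   0.0015]), 'tcp_pos': array([0.5989, 0.2167, 0.4399]), 'orientation': array([179.9165,   0.0067, 109.982 ]), 'contact_force': array([-0.9988,  0.3369, -0.1404]), 'torque': array([ 0.0195, -0.1189, -0.0276]), 'opening': 0.000728886118557385}
```

View pics/wrist1.png

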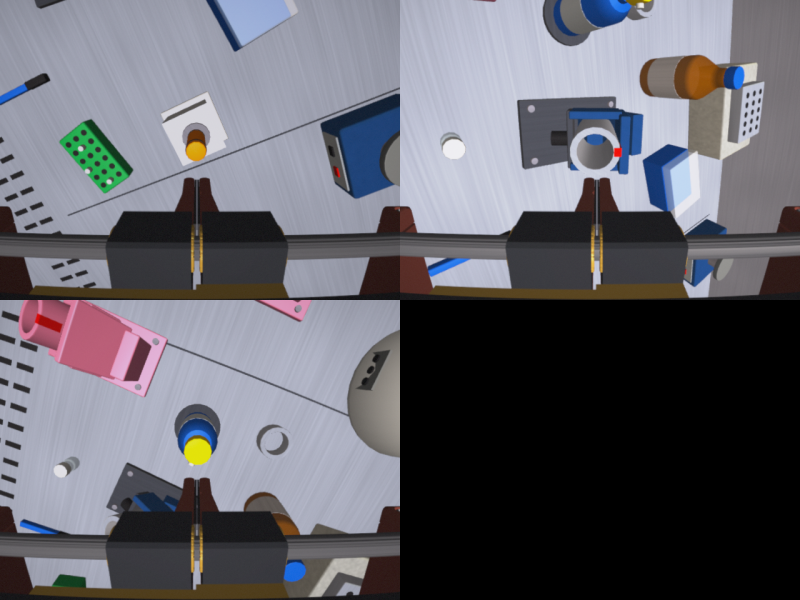

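The wrist views, in full-resolution pixels, show the handle top near (313,241), the mouth ring near (313,240) with the red mark at its right, (349,244), and the cap disc near (316,241).

```bash
python3 - <<'E'
from h import *
import pickle
W=pickle.load(open('w.pkl','rb'))
def best(m,c):
    cs,_=cv2.findContours(m,cv2.RETR_LIST,cv2.CHAIN_APPROX_NONE)
    cs=[k for k in cs if len(k)>20]; return sorted(cs,key=lambda k:-cv2.contourArea(k))
for n,lo,hi,z in [('tool',(8,150,185),(26,255,255),.165),('cap',(26,120,185),(34,255,255),.158)]:
    s=W[n];hsv=cv2.cvtColor(s['frame'],cv2.COLOR_RGB2HSV);print(n,hsv[241,313],hsv[225,313])
    k=best(cv2.inRange(hsv,lo,hi)[:280],0)[0];e=cv2.fitEllipse(k);print(e,onz(s,e[0],z))
s=W['mouth'];f=s['frame'];hsv=cv2.cvtColor(f,cv2.COLOR_RGB2HSV)
m=cv2.inRange(hsv,(0,0,170),(180,45,255));m|=cv2.inRange(hsv,(0,150,100),(5,255,255));m|=cv2.inRange(hsv,(175,150,100),(180,255,255))
m[:190]=0;m[285:]=0;m[:,:260]=0;m[:,360:]=0
red=cv2.inRange(hsv,(0,150,100),(5,255,255))|cv2.inRange(hsv,(175,150,100),(180,255,255));red[:190]=0;red[285:]=0;red[:,:260]=0;red[:,380:]=0
ys,xs=np.nonzero(red);print('red',xs.mean(),ys.mean(),xs.min(),xs.max(),ys.min(),ys.max())
for k in best(m,0)[:4]: print(cv2.contourArea(k),cv2.fitEllipse(k))
v=cv2.resize(f[190:285,265:375],None,fx=4,fy=4,interpolation=cv2.INTER_CUBIC);mm=cv2.resize(m[190:285,265:375],None,fx=3.2,fy=4,interpolation=cv2.INTER_NEAREST)
save(np.hstack([v,cv2.cvtColor(mm,cv2.COLOR_GRAY2RGB)])[:, :800],'rim.png')
E
```

```text
tool [ 22 228 218] [ 14 230 100]
((313.32904052734375, 241.71707153320312), (29.48809242248535, 31.059354782104492), 90.76049041748047) [ 0.6505 -0.2605  0.165 ]
cap [ 30 244 227] [ 30 210 228]
((315.92437744140625, 242.22695922851562), (40.79860305786133, 42.58745574951172), 87.90960693359375) [0.5996 0.2172 0.158 ]
red 348.1890243902439 243.1890243902439 342 354 235 250
5650.5 ((309.3335266113281, 250.29116821289062), (89.30341339111328, 93.65921020507812), 84.53436279296875)
2734.5 ((312.00885009765625, 242.19390869140625), (57.996910095214844, 60.09550094604492), 92.28604125976562)
```

View pics/rim.png

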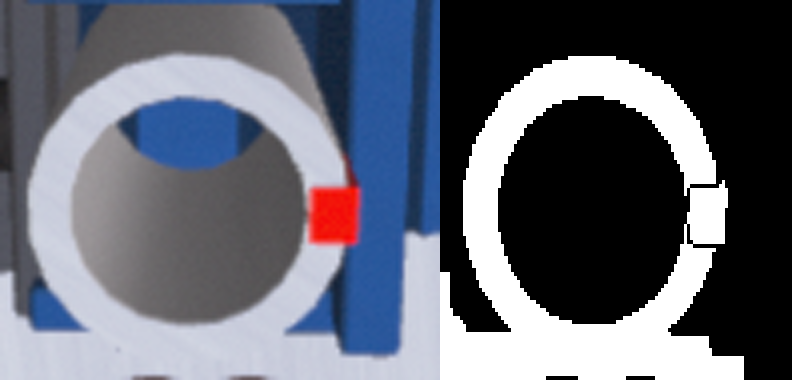

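```bash
python3 - <<'E'
from h import *
import pickle
W=pickle.load(open('w.pkl','rb'));S=pickle.load(open('s0.pkl','rb'))
s=W['mouth'];M=onz(s,(312,242.2),.135);print('mouth',M)
F=sleeve(-7.2)
def onpl(uv,o,n):
    c,v=ray(s,uv);return c+v*((o-c)@n)/(v@n)
p=onpl((347.5,243.6),M,F[:,2]);print('mark local',F.T@(p-M))
# left two corners/edges of plate in wrist mouth view, screws
print('inner px dia check',[F.T@(onpl(u,M,F[:,2])-M) for u in [(283,242),(341,242),(312,213),(312,271)]])
# plate edges by lines in wrist view
g=cv2.GaussianBlur(cv2.cvtColor(s['frame'],cv2.COLOR_RGB2GRAY),(3,3),0)
for L in cv2.HoughLinesP(cv2.Canny(g[140:280,160:380],50,120),1,np.pi/360,25,minLineLength=30,maxLineGap=4)[:14,0]:
    a,b=onz(s,(L[0]+160,L[1]+140),.01),onz(s,(L[2]+160,L[3]+140),.01);d=b-a;print(L+[160,140,160,140],a[:2],b[:2],np.degrees(np.arctan2(d[1],d[0])).round(1))
# does the mouth agree in scene/side
for n in('scene','side'): print(n,proj(S[n],[M,M+F[:,0]*.024]))
E
```

```text
mouth [0.535  0.0586 0.135 ]
mark local [ 0.0242 -0.001   0.    ]
inner px dia check [array([-0.0197,  0.0001, -0.    ]), array([ 0.0197,  0.0001, -0.    ]), array([ 0.    ,  0.0202, -0.    ]), array([-0.    , -0.0209,  0.    ])]
[187 162 195 266] [0.4991 0.1115] [0.4863 0.0193] -97.9
[234 157 314 155] [0.542  0.1084] [0.6292 0.0958] -8.2
[203 270 267 257] [0.4927 0.0131] [0.559  0.0047] -7.2
[370 248 373 180] [ 0.6979 -0.0283] [0.7086 0.0541] 82.6
[273 178 351 178] [0.5785 0.0819] [0.6758 0.0628] -11.1
[270 173 318 172] [0.576  0.0873] [0.632  0.0777] -9.7
[242 232 273 232] [0.5372 0.0378] [0.5699 0.0286] -15.8
[339 198 350 230] [0.6566 0.0441] [0.6687 0.0032] -73.5
scene [[296.8671 246.7239]
 [303.6887 248.8085]]
side [[297.4673 242.7917]
 [306.938  238.4988]]
```

```bash
python3 - <<'E'
from h import *
e=[180,0,110];X=np.array([.5997,.2172,0])
r.servo_line(X+[0,0,.182+.164],e,.2);r.wait(.2);f0=r.sense()['contact_force'];print(f0,r.sense()['tcp_pos'])
for z in list(np.arange(.157,.1465,-.0015))+[]:
    r.servo_line(X+[0,0,.182+z],e,.02);s=r.sense();f=(s['contact_force']-f0)[2];print(round(z,4),round(s['tcp_pos'][2]-.182,4),round(f,2))
    if f>14: break
r.wait(.3);s=r.sense();print(s['tcp_pos']-[0,0,.182],s['contact_force']-f0,s['clock'])
a=r.snapshot('wrist');save(cv2.resize(a['frame'][180:330,200:440],None,fx=2,fy=2),'press.png')
E
```

```text
[0.0019 0.9623 0.0298] [0.5999 0.2172 0.3483]
0.157 0.1575 2.77
0.1555 0.1559 3.71
0.154 0.1543 5.15
0.1525 0.153 4.86
0.151 0.1517 7.42
0.1495 0.1506 7.64
0.148 0.1503 10.67
0.1465 0.1502 16.16
[0.5994 0.2171 0.1502] [-3.3449 -1.8166 14.4798] 10.2833
```

```bash
python3 - <<'E'
from h import *
e=[180,0,110];X=np.array([.5997,.2172,0])
r.servo_line(X+[0,0,.182+.175],e,.08);r.wait(.1);a=r.snapshot('side')
M=np.array([.535,.0586,.135]);F=sleeve(-7.8)
ex=F[:,1]
for th in range(0,360,45):
    p=M+F@[.021*np.cos(np.radians(-th)),.021*np.sin(np.radians(-th)),.263+.06]
    print(th,r.inverse_kinematics(p,eul(frame(-F[:,2],F[:,1]))))
T=np.array([.6505,-.2605,0])
r.servo_line(X+[0,0,.182+.25],e,.2)
r.reach(T+[0,0,.40],[180,0,68]);r.let_go()
r.servo_line(T+[0,0,.286],[180,0,68],.12);r.wait(.2);print(r.sense()['clock'],r.sense()['tcp_pos'])
b=r.snapshot('wrist');c=r.snapshot('scene')
save(np.vstack([np.hstack([cv2.resize(a['frame'][160:235,270:370],(400,300)),cv2.resize(c['frame'][360:450,190:310],(400,300))]),cv2.resize(b['frame'][150:480,100:540],(800,300))]),'pre.png')
E
```

```text
0 [ 12.3052 -45.2621 112.2388 -11.5526  79.9013  18.7441]
45 [  9.7776 -47.3817 113.6888 -10.1267  80.1224  16.3022]
90 None
135 None
180 None
225 None
270 [ 17.5386 -46.5873 114.1709 -14.4161  80.3951  23.6565]
315 [ 15.4151 -44.9372 112.4349 -13.2721  80.0089  21.702 ]
15.95 [ 0.6506 -0.2606  0.2871]
```

View pics/pre.png

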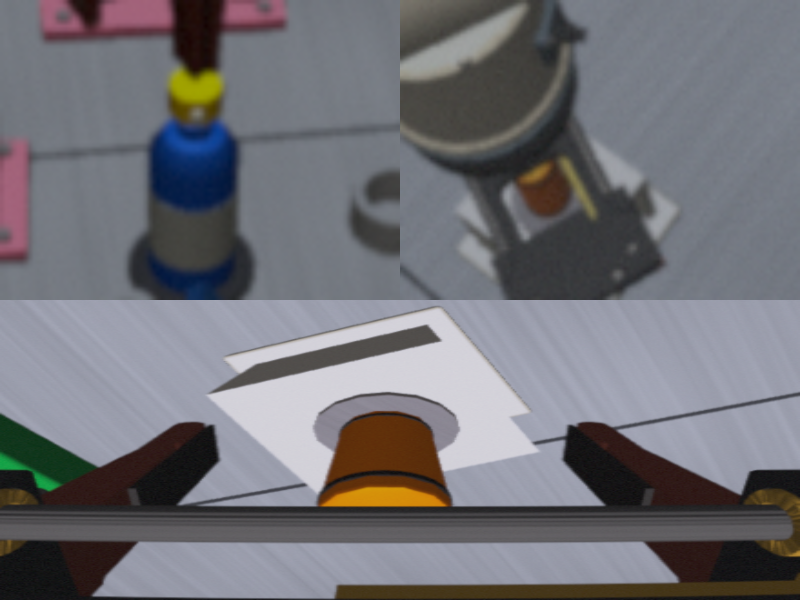

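The cap has sprung back up. The handle sits centred between the open jaws, with its top near the middle of the view. I'll check that the arm can reach the whole circle before gripping.

```bash
python3 - <<'E'
from h import *
M=np.array([.535,.0586,.135]);F=sleeve(-7.8)
for L in (.263,.256):
  for h in (0,.012,.025):
    o=[]
    for th in range(0,360,30):
        p=M+F@[.021*np.cos(np.radians(-th)),.021*np.sin(np.radians(-th)),L+h]
        q=r.inverse_kinematics(p,eul(frame(-F[:,2],F[:,1]))); o.append(None if q is None else round(q[1],1))
    print(L,h,o)
E
```

```text
0.263 0 [np.float64(-41.1), np.float64(-42.3), np.float64(-44.1), np.float64(-46.0), np.float64(-47.5), np.float64(-48.2), np.float64(-47.7), np.float64(-46.3), np.float64(-44.3), np.float64(-42.5), np.float64(-41.2), np.float64(-40.7)]
0.263 0.012 [np.float64(-42.1), np.float64(-43.3), np.float64(-45.1), np.float64(-47.0), np.float64(-48.5), None, np.float64(-48.7), np.float64(-47.2), np.float64(-45.3), np.float64(-43.4), np.float64(-42.1), np.float64(-41.6)]
0.263 0.025 [np.float64(-43.0), np.float64(-44.3), np.float64(-46.0), np.float64(-48.0), None, None, None, np.float64(-48.2), np.float64(-46.2), np.float64(-44.4), np.float64(-43.1), np.float64(-42.6)]
0.256 0 [np.float64(-40.5), np.float64(-41.7), np.float64(-43.5), np.float64(-45.4), np.float64(-46.9), np.float64(-47.6), np.float64(-47.1), np.float64(-45.7), np.float64(-43.8), np.float64(-41.9), np.float64(-40.6), np.float64(-40.1)]
0.256 0.012 [np.float64(-41.5), np.float64(-42.7), np.float64(-44.5), np.float64(-46.4), np.float64(-47.9), np.float64(-48.6), np.float64(-48.1), np.float64(-46.7), np.float64(-44.7), np.float64(-42.9), np.float64(-41.6), np.float64(-41.1)]
0.256 0.025 [np.float64(-42.5), np.float64(-43.7), np.float64(-45.5), np.float64(-47.4), np.float64(-49.0), None, None, np.float64(-47.7), np.float64(-45.7), np.float64(-43.9), np.float64(-42.6), np.float64(-42.1)]
```

```bash
python3 - <<'E'
from h import *
T=np.array([.6505,-.2605,0]);e=[180,0,68]
r.servo_line(T+[0,0,.2775],e,.1);r.wait(.1)
s=r.sense();print('grasp tcp',s['tcp_pos'],s['contact_force'])
r.grab(45);s=r.sense();print(s['opening'],s['tcp_pos'])
r.servo_line(T+[0,0,.375],e,.15);s=r.sense();print(s['tcp_pos'],s['opening'],s['contact_force'],s['clock'])
M=np.array([.535,.0586,.135]);F=sleeve(-7.8);E=eul(frame(-F[:,2],F[:,1]));L=.2545
r.reach(M+F@[.021,0,L+.030],E);r.wait(.3);s=r.sense()
print(s['clock'],F.T@(s['tcp_pos']-M),s['orientation'],E,s['contact_force'],s['joints'])
w=r.snapshot('wrist');b=r.snapshot('side');c=r.snapshot('scene')
import pickle;pickle.dump((w,b,c),open('hold.pkl','wb'))
save(np.vstack([cv2.resize(w['frame'][150:340,200:460],(800,400)) if 0 else cv2.resize(w['frame'][150:350,160:480],(640,400)),np.hstack([cv2.resize(b['frame'][200:275,260:380],(320,200)),cv2.resize(c['frame'][215:290,250:370],(320,200))])]),'hold.png')
E
```

```text
grasp tcp [ 0.6504 -0.2605  0.2771] [ 0.036  -0.0827 -0.1745]
0.023721314739279267 [ 0.6505 -0.2605  0.2775]
[ 0.6505 -0.2605  0.3735] 0.023972662912713237 [-0.1087 -0.3022 -1.9583] 18.2
19.875 [ 0.0214 -0.0002  0.2842] [145.0364   0.0146  82.144 ] [145.    0.   82.2] [ 0.6475  0.3858 -2.1927] [ 10.8352 -42.6721 114.0923 -10.9554  75.3237  18.2961]
```

View pics/hold.png

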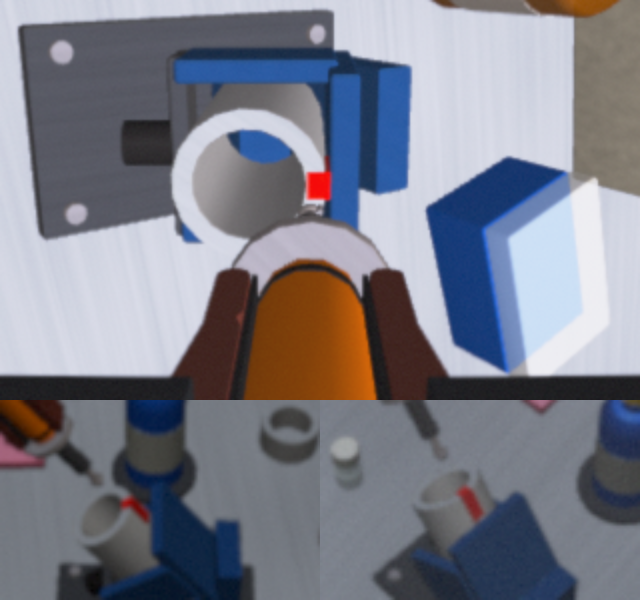

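The tool is held in line, with the blade above the mark. The tip is at side (296.8,230.4) and scene (295,235.6). I'll compare the predicted tip and rim with all three views.

```bash
python3 - <<'E'
from h import *
import pickle
w,b,c=pickle.load(open('hold.pkl','rb'))
M=np.array([.535,.0586,.135]);F=sleeve(-7.8)
tcp=r.sense()['tcp_pos'];tip=tcp+F@[0,0,-.2545];print('tip local',F.T@(tip-M))
print('tip pred side,scene',proj(b,tip),proj(c,tip),'tri tip local',F.T@(tri([ray(b,(296.8,230.4)),ray(c,(295,235.6))])-M))
s=w;hsv=cv2.cvtColor(s['frame'],cv2.COLOR_RGB2HSV)
m=cv2.inRange(hsv,(0,0,170),(180,45,255))|cv2.inRange(hsv,(0,150,100),(5,255,255))|cv2.inRange(hsv,(175,150,100),(180,255,255))
cs,_=cv2.findContours(m,cv2.RETR_LIST,cv2.CHAIN_APPROX_NONE)
for k in cs:
    if 1500<cv2.contourArea(k)<5000:
        e=cv2.fitEllipse(k); print(e,onz(s,e[0],.135))
t=np.radians(np.arange(0,360,5))
def over(s,x,y,W,H,f):
    im=cv2.resize(s['frame'][y:y+H,x:x+W],None,fx=f,fy=f,interpolation=cv2.INTER_CUBIC)
    for rad,col in((.02,(0,255,0)),(.028,(0,255,255))):
        P=(proj(s,[M+F@[rad*np.cos(a),rad*np.sin(a),0] for a in t])-[x-.5,y-.5])*f
        cv2.polylines(im,[P.astype(int)],True,col,1)
    for X in (tip,M+F@[.021,0,0],M+F@[.028,.005,0],M+F@[.028,-.005,0]):
        u=((proj(s,X)[0]-[x-.5,y-.5])*f).astype(int);cv2.circle(im,tuple(int(k) for k in u),2,(255,255,0),-1)
    return im
save(np.hstack([over(b,277,220,44,50,9),over(c,277,225,44,50,9)])[:600],'over.png')
E
```

```text
tip local [ 0.0212 -0.0001  0.0298]
tip pred side,scene [[297.3284 231.0999]] [[296.3339 236.4881]] tri tip local [ 0.0232 -0.0026  0.0343]
((84.4657974243164, 444.7639465332031), (59.33277893066406, 73.34275817871094), 75.21271514892578) [ 0.3787 -0.0251  0.135 ]
```

View pics/over.png

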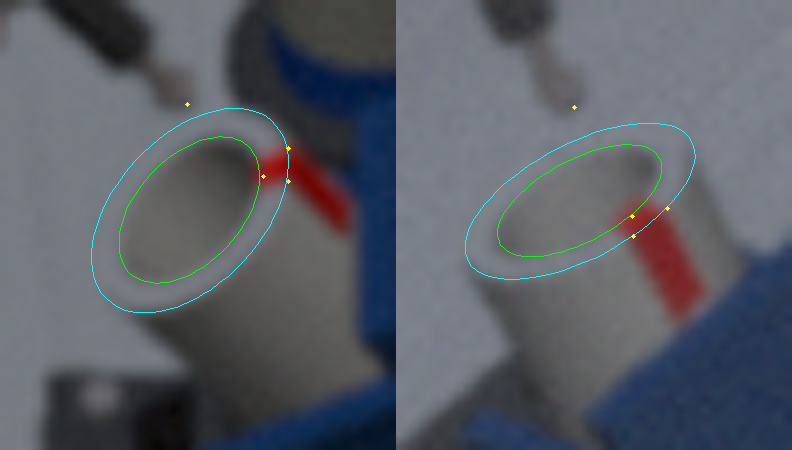

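```bash
python3 - <<'E'
from h import *
import pickle
w,b,c=pickle.load(open('hold.pkl','rb'))
M=np.array([.535,.0586,.135]);F=sleeve(-7.8)
for nm,s in (('hold',w),('mouth',pickle.load(open('w.pkl','rb'))['mouth'])):
    hsv=cv2.cvtColor(s['frame'],cv2.COLOR_RGB2HSV)
    red=cv2.inRange(hsv,(0,110,80),(7,255,255))|cv2.inRange(hsv,(173,110,80),(180,255,255))
    u0=proj(s,M)[0].astype(int)
    m=cv2.inRange(hsv,(0,0,165),(180,50,255))|red
    m=cv2.morphologyEx(m,cv2.MORPH_CLOSE,np.ones((3,3),np.uint8))
    N,l=cv2.connectedComponents((m==0).astype(np.uint8),connectivity=4);k=(l==l[u0[1],u0[0]]).astype(np.uint8)
    cs,_=cv2.findContours(k,cv2.RETR_EXTERNAL,cv2.CHAIN_APPROX_NONE);cc=max(cs,key=cv2.contourArea)
    P=[]
    for p in cc[:,0]:
        cv,v=ray(s,p.astype(float));X=cv+v*((M-cv)@F[:,2])/(v@F[:,2]);P.append(F.T@(X-M))
    P=np.array(P)[:,:2];g=np.hypot(*P.T)<.023;P=P[g]
    sol=np.linalg.lstsq(np.c_[2*P,np.ones(len(P))],(P**2).sum(1),rcond=None)[0];rad=np.sqrt(sol[2]+sol[:2]@sol[:2]);res=np.hypot(*(P-sol[:2]).T)-rad
    print(nm,u0,len(P),cv2.contourArea(cc),'centre',sol[:2],'rad',rad,res.std())
    win=np.zeros_like(red);win[u0[1]-40:u0[1]+40,u0[0]:u0[0]+60]=1
    ys,xs=np.nonzero(red*win);cv,v=ray(s,(xs.mean(),ys.mean()));X=cv+v*((M-cv)@F[:,2])/(v@F[:,2]);print(' red',F.T@(X-M),len(xs))
E
```

```text
hold [284 241] 154 17000.0 centre [ 0.0012 -0.0011] rad 0.01925474476186606 0.001086809001589456
 red [ 0.0246 -0.0002 -0.    ] 174
mouth [312 242] 162 2546.0 centre [-0.     -0.0005] rad 0.0197672760650743 0.00023639290756752375
 red [ 0.0245 -0.0004  0.    ] 177
```

```bash
python3 - <<'E'
from h import *
F=sleeve(-7.8);M=np.array([.535,.0586,.135])-F[:,1]*.0004;L=.2545;rad=.0213;c=.004
E=eul(frame(-F[:,2],F[:,1]))
def P(th,h): a=np.radians(-th);return M+F@[rad*np.cos(a),rad*np.sin(a),L+h]
assert all(r.inverse_kinematics(P(t,-c),E) is not None for t in range(0,366,5))
r.wait(.2);f0=np.mean([r.sense()['contact_force'] for _ in range(3)],0)
def log(n,h):
    s=r.sense();q=F.T@(s['tcp_pos']-M);print(n,'r%.4f ang%.1f h%.4f'%(np.hypot(q[0],q[1]),-np.degrees(np.arctan2(q[1],q[0])),q[2]-L),(F.T@(s['contact_force']-f0)).round(2),'t%.2f'%s['clock'])
    return F.T@(s['contact_force']-f0)
r.servo_line(P(0,.006),E,.08);log('above',0)
for h in (.003,.0015,0,-.0015,-.003,-.004): r.servo_line(P(0,h),E,.02);log(h,h)
r.wait(.2);log('hold',0)
np.save('f0.npy',f0)
w=r.snapshot('wrist');b=r.snapshot('side');cc=r.snapshot('scene')
save(np.hstack([cv2.resize(w['frame'][180:330,200:400],(400,300),interpolation=cv2.INTER_CUBIC),cv2.resize(b['frame'][220:265,280:325],(300,300),interpolation=cv2.INTER_CUBIC)]),'touch.png')
E
```

```text
above r0.0210 ang0.2 h0.0054 [ 0.01 -0.34  0.18] t20.68
0.003 r0.0214 ang-0.1 h0.0032 [-0.29 -0.16 -0.37] t20.98
0.0015 r0.0213 ang-0.0 h0.0015 [ 0.63 -0.11  0.37] t21.23
0 r0.0214 ang-0.1 h0.0001 [ 1.35 -0.52  0.32] t21.48
-0.0015 r0.0215 ang-0.0 h-0.0014 [1.34 0.04 1.35] t21.73
-0.003 r0.0214 ang-0.0 h-0.0030 [ 1.77 -0.31  1.64] t21.98
-0.004 r0.0214 ang-0.0 h-0.0039 [0.32 0.97 2.27] t22.23
hold r0.0214 ang-0.0 h-0.0039 [2.38 0.21 1.56] t22.43
```

View pics/touch.png

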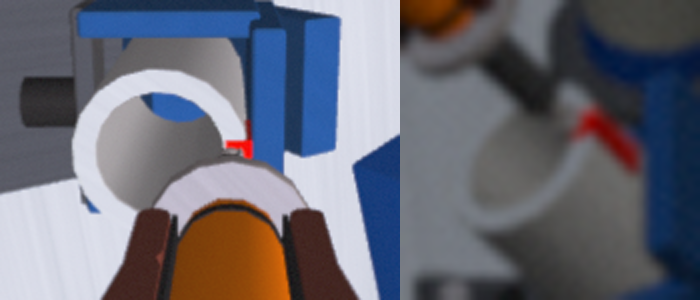

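The blade sits on the bore edge at the red mark, at about 2 N. Now the lap.

```bash
python3 - <<'E'
from h import *
F=sleeve(-7.8);M=np.array([.535,.0586,.135])-F[:,1]*.0004;L=.2545;rad=.0213;c=.004
E=eul(frame(-F[:,2],F[:,1]));f0=np.load('f0.npy')
def P(th,h): a=np.radians(-th);return M+F@[rad*np.cos(a),rad*np.sin(a),L+h]
for i,th in enumerate(list(range(12,361,12))+[364]):
    r.servo_line(P(th,-c),E,.02)
    s=r.sense();q=F.T@(s['tcp_pos']-M)
    if i%2 or th>350: print(th,'r%.4f ang%.1f h%.4f'%(np.hypot(q[0],q[1]),-np.degrees(np.arctan2(q[1],q[0]))%360,q[2]-L),(F.T@(s['contact_force']-f0)).round(1),'t%.2f'%s['clock'])
    if i==14: w=r.snapshot('wrist')
w2=r.snapshot('wrist')
save(np.hstack([cv2.resize(k['frame'][180:330,200:400],(400,300),interpolation=cv2.INTER_CUBIC) for k in(w,w2)]),'lap.png')
E
```

```text
24 r0.0213 ang24.8 h-0.0041 [0.8 0.3 1.6] t23.32
48 r0.0213 ang48.6 h-0.0041 [ 0.2 -0.5  1.8] t24.07
72 r0.0213 ang72.8 h-0.0041 [0.4 1.  3. ] t24.82
96 r0.0213 ang96.9 h-0.0042 [-0.2  0.6  2.6] t25.57
120 r0.0213 ang120.8 h-0.0041 [ 1.1 -0.2  1.7] t26.32
144 r0.0214 ang144.7 h-0.0041 [-0.  -0.4  1.9] t27.07
168 r0.0213 ang168.8 h-0.0040 [0.5 0.9 1.7] t27.82
192 r0.0213 ang192.7 h-0.0040 [1.6 1.6 2.7] t28.62
216 r0.0214 ang216.4 h-0.0040 [ 0.6 -0.4  1.4] t29.38
240 r0.0213 ang240.7 h-0.0039 [ 0.3 -0.1  2.5] t30.12
264 r0.0213 ang265.0 h-0.0038 [ 0.8 -0.2  3. ] t30.88
288 r0.0213 ang288.7 h-0.0039 [ 0.6 -0.3  1.6] t31.62
312 r0.0213 ang312.7 h-0.0039 [-0.4  0.3  2. ] t32.38
336 r0.0214 ang336.7 h-0.0039 [ 1.1 -0.3  1.6] t33.12
360 r0.0214 ang0.6 h-0.0040 [ 1.3 -0.5  2.1] t33.88
364 r0.0213 ang4.4 h-0.0040 [1.5 0.3 1.7] t34.12
```

View pics/lap.png

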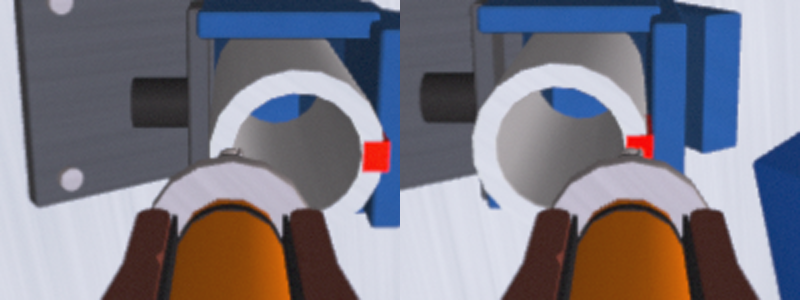

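The left image shows the blade on the rim opposite the mark, the right one back at the red mark. Forces stayed around 2–3 N and the tool has not shifted in the grip. Now lift off and return it.

```bash
python3 - <<'E'
from h import *
F=sleeve(-7.8);M=np.array([.535,.0586,.135])-F[:,1]*.0004
E=eul(frame(-F[:,2],F[:,1]))
T=np.array([.6505,-.2605,0]);e=[180,0,68]
p=r.sense()['tcp_pos']
r.servo_line(p+F[:,2]*.034,E,.06)
r.reach(T+[0,0,.378],e);r.wait(.3);f0=r.sense()['contact_force'];print(r.sense()['tcp_pos'],r.sense()['clock'])
r.servo_line(T+[0,0,.34],e,.06);print(r.sense()['contact_force']-f0)
r.servo_line(T+[0,0,.282],e,.08);print(r.sense()['contact_force']-f0)
for z in(.280,.279,.278,.2775,.277):
    r.servo_line(T+[0,0,z],e,.02);r.wait(.1);s=r.sense();f=s['contact_force']-f0;print(z,s['tcp_pos'],f.round(2))
    if f[2]>4: break
r.let_go();r.wait(.2)
r.servo_line(T+[0,0,.40],e,.15);r.wait(.2);print(r.sense()['clock'])
w=r.snapshot('wrist');b=r.snapshot('side');c=r.snapshot('scene')
hsv=cv2.cvtColor(w['frame'],cv2.COLOR_RGB2HSV);k=max(cv2.findContours(cv2.inRange(hsv,(8,150,185),(26,255,255))[:300],cv2.RETR_LIST,cv2.CHAIN_APPROX_NONE)[0],key=cv2.contourArea);el=cv2.fitEllipse(k);print(el,onz(w,el[0],.165))
save(np.vstack([np.hstack([cv2.resize(b['frame'][100:460,200:560],(400,400)),cv2.resize(c['frame'][120:480,140:500],(400,400))]),np.hstack([cv2.resize(b['frame'][355:430,340:440],(266,200)),cv2.resize(w['frame'],(266,200)),np.zeros((200,268,3),np.uint8)])]),'end.png')
E
```

```text
[ 0.6504 -0.2594  0.3793] 36.5583
[ 0.4519 -0.6993  0.0236]
[ 0.4743 -1.3144  0.0894]
0.28 [ 0.6505 -0.2605  0.2803] [ 0.21 -0.99 -0.22]
0.279 [ 0.6505 -0.2605  0.279 ] [ 0.54 -0.81  0.06]
0.278 [ 0.6505 -0.2605  0.278 ] [ 0.22 -1.29 -0.12]
0.2775 [ 0.6505 -0.2605  0.2775] [ 0.84 -1.12  1.29]
0.277 [ 0.6505 -0.2605  0.2775] [-1.12  0.78  3.85]
42.4167
((315.4293518066406, 266.3155517578125), (34.98808670043945, 37.36823272705078), 94.5316390991211) [ 0.6512 -0.2608  0.165 ]
```

View pics/end.png

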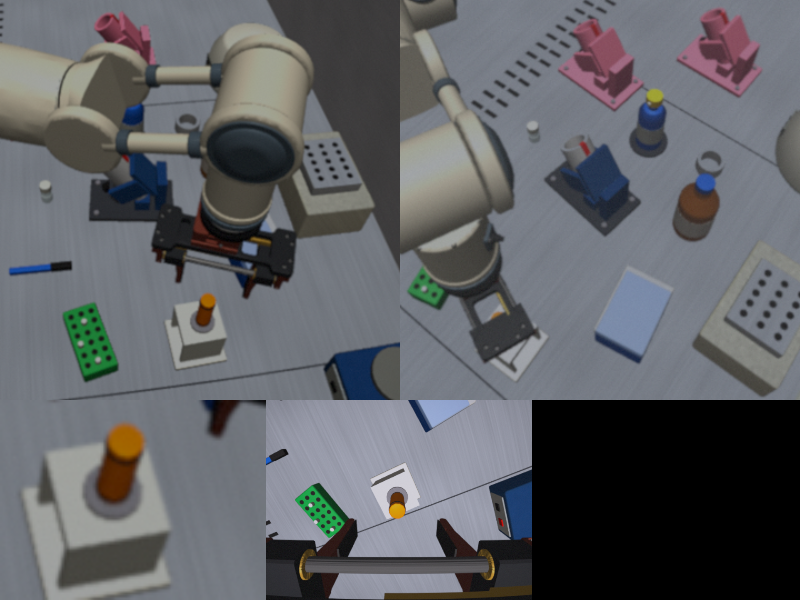

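The tool stands upright with its collar on the stand (side view about (383,378)), the gripper is clear, and the rest of the bench looks undisturbed. Handing in.

```bash
python3 -c "
from h import *
print(r.hand_in(), r.sense()['clock'])"
```

```text
the job is handed in; nothing more can be done
the job is handed in; nothing more can be done
```

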